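Put the lighter away in a push-to-close tray and latch it

ROBOT

A 6-joint arm with a two-finger parallel gripper is mounted at the origin on a cart in front of the work surface, level with it; the furniture and walls round the work are solid. World frame = base frame: x ahead of the robot, y to its left, z up, the work surface at z = 0. Lengths are in m, angles in rad, forces in N, time in s.
With the tool pointing down it reaches from about 0.35 to 0.975 m from the base axis. Payload 4.9 kg.
Tool frame: the origin (TCP) lies where the fingers leave the gripper's body, on its centre line; the fingertips stand 73 mm ahead of it and the grasp point (between the pads) lies 54 mm ahead of it; z points along the fingers, y is the line along which they close (so a half turn about z gives the same grasp; the last joint's range is limited). The gripper opens to 85 mm and grips with 20 to 120 N. Pads are 22 mm wide; open, the fingers measure 114 mm over their backs; the gripper's body (76 mm by 85 mm) begins 54 mm behind the grasp point. The pads swing forward as they close: fully open they stand 13 mm farther back than shut.
Start: joints at [1.066, 0.053, 1.613, -0, 1.476, -0.119], TCP at [0.235, 0.579, 0.304] pointing down, gripper open.
Joint ranges: [-3.01, 3.01], [-1.01, 2.22], [0.06, 2.58], [-1.02, 4.17], [0.09, 2.62], [-3.14, 3.14]. Speed limits (rad/s): [2.57, 2.57, 3.14, 3.14, 3.14, 3.14].

INTERFACE

Orientations are given as a unit quaternion [x, y, z, w].
In Python, from station import r, capture, calibration gives the robot as it stands. The module is installed in compiled form; this text tells all that it offers.
- The arm moves only by the tool drive_tool, never from a script. Its argument "moves" is a list of rows, each an object of numbers: "wx", "wy", "wz": the turn, a rotation vector about the tool's x, y, z in units of pi rad (1.0 is pi rad); "dx", "dy", "dz": the shift along the tool's x, y, z in units of 250 mm (1.0 is 250 mm); "gripper": the closure in counts, from 0 (fully open) to 255 (shut). A call has 1 to 8 rows; each row is the pose to reach, as a shift and turn from the pose commanded when the call began, along the tool's axes at that moment, turning the shorter way round; what a row does not reach only later rows make up. A row lasts 1/10 s, in which the tool goes at most 50 mm and 8.59 degrees, less where a joint would pass 70% of its speed; a pose out of reach is approached as far as the arm can. A call with a number of a shift or a turn outside -1 to 1 is refused whole. A call with a gripper value outside its range is refused whole. The fingers move at their own pace and stop on an object; the grip force is fixed at half the most. Time passes only in rows, so rows that repeat a pose let the fingers close. It gives the time, the measured TCP pose, the force, the opening and the grip force at its end, in the units of the state.
- r.get_state(): the state, without advancing time (a new reading comes with each control period).
- capture(name): name is "scene" or "top" or "wrist"; returns (picture, depth): 480x640x3 uint8, red, green, blue; 480x640 float32, m along the optical axis (not along the pixel's ray), 0 where there is no reading.
- calibration(name): a dict with "vfov" (degrees; the focal length in pixels is half the picture's height over the tangent of half this angle, whatever the lens; pixels are square), "cx", "cy" (the principal point, pixels), "camera_from_world" (4x4, takes a point from world to camera coordinates). Camera axes: x right, y down, z forward; pixel columns grow to the right and rows downward; lengths in m; the calibration is good to about 2 mm. A picture is of the moment at which its call begins: read the wrist's pose just before it. calibration takes no time and is no camera call; for the wrist camera it gives the pose at the moment of the call.
- r.close_job(): hands the job in; it is judged then, once.
The state is a dict: "clock": time; "q": joint angles; "qvel": joint speeds; "effort": joint torques, N m; "eef_pos": TCP position; "orientation": TCP orientation; "force": force on the tool from outside, world axes, zero at the start; "moment": the same for the moment, N m; "width": opening from 0.0 (shut) to 1.0 (fully open); "grasp_force": force on a finger pad.
Only numpy, scipy, OpenCV 4.12 (cv2) and the standard library are available. Lean on these libraries where they do the work, as an engineer would, in place of code of your own. Each camera call takes 0.05 s, during which the arm holds its last target. There are 200 camera calls.

TASK

Put the green lighter away in the open tray of the small wooden drawer box, laid flat on the tray's floor, then press the tray's white front in until its push-push latch catches, let go and make sure that the tray stays in. Feel for the soft stop and press no harder than needed, never over 15 N on the tray; a further full press lets the tray out again. Leave the roll of tape, the bowl and the tin where they stand.

Things in the scene. Friction and masses are not known exactly. Their poses are not given: they have to be found in the camera images.
- unit: Drawer box of light wood, fixed: 170 deep (x) x 130 wide (y) x 62 mm high, open in front. Origin on the worktop, midway between its sides, 75 mm behind its front edges. x points into the box, the way the tray is pressed; z up. The tray slides out to the robot's left (x points to world -y within 0.15 rad). In it a return spring pushes the tray out, 3 N at first, 5 N near the latch.
- box_mouth (a point): Middle of the box's upper front edge, axes as unit. The latch sits unseen in the box, in slotted holes: its depth differs by +-11 mm each time. Pressed about 6.3 mm deeper than where it will rest, the tray catches on being let out; 0.5 mm later a rubber buffer stops it (6 N per mm, so the push climbs steeply from 5 or 6 N). A push of 8 to 12 N is ample; over 15 N harms the latch.
- tray (a joint): How far the tray is pressed into the box, in m, straight along the box's x: 0 = fully out (as at the start, panel's back 99 mm from the box). Latched it rests at 0.063 to 0.087. Pressed not deep enough, it springs right out to 0 when let go; pressed as deep a second time, it is released and springs out. If it came out, press again. Slide damping 15 N per m/s: press slowly.
- press_point (a point): Centre of the outer face of the tray's white front panel, at a round dark 26 mm pad; moves with the tray. x points into the box, square to the panel. Panel: 130 wide (y), 8 thick (x), from 4 to 60 mm above the worktop, the point at 34 mm. Latched, its back stands 12 to 36 mm in front of the box, pressed deepest still 2 mm: it can be pressed anywhere, by fingers pointing down.
- tray_well (a point): Point on the tray's floor midway between its sides, 58 mm behind the panel's outer face; moves with the tray, axes as unit. Floor 17 mm, grey side walls 44 mm, panel 60 mm above the worktop. Inside, the tray reaches from 47 mm in front of (-x) to 96 mm behind the point and 49 mm to either side; fully out, it is open from above up to 49 mm behind the point.
- lighter: Green gas lighter with a metal end, lying flat: 24 (x) x 78 (y) x 12 mm (z), about 22 g. Origin: centre of its underside. Its green body, to be gripped, reaches from y = -21 to +39 mm; the metal end lies towards -y. It lies left or right of the drawer box, its y axis within 0.4 rad of world -x (the metal end away from the robot). The left place is before a tall cooker (0.26 m): come from above.
- tape: Roll of dark tape lying flat, 57 mm across, 19 mm high, origin at the centre of its underside; on the other side of the box than the lighter. To be left alone.
- bowl: Small white bowl, 114 mm across, 47 mm high, origin at the centre of its underside, behind the tray. To be left alone.
- tin: Food tin, 75 mm across, 58 mm high, origin at the centre of its underside, at the far right. To be left alone.
Mind the look-alikes: they are no part of the job. Of the things like the lighter, leave any that is yellow; of the rest the smaller one is meant.

How it is judged:
By the outcome, as a careful person would: the job done as asked, in the order asked, and still so for the second after the job is handed in, with the robot touching nothing.
It also fails if it takes over 64 s, if anything falls off the work surface, if the arm or the gripper's body presses on something with over 40 N, if the wrist force passes 120 N, or if a joint passes its speed limit or range.

## Working session

There is one attempt and no reset: what is moved stays moved. The work goes in short steps, Python scripts to look and compute and a tool call to move; the robot and the scene stay as the last step left them, time stands still between calls to the robot, and variables do not carry over. Pictures are saved under pics/ and viewed, at most 10 in all, crops included, and the job is handed in when it is done.

Besides the shell and the picture viewer there is one more tool, called after "Emit:" as name([rows], argument=value, ...), one row to a line, values as JSON. drive_tool: Moves the arm, as the interface text tells. Its arguments: {"type":"object","properties":{"moves":{"type":"array"}},"required":["moves"]}

```bash
mkdir -p pics; cat > h.py <<'E'
import numpy as np, cv2
from station import r, capture, calibration
def grab(n):
    c=calibration(n); p,d=capture(n)
    f=240/np.tan(np.radians(c["vfov"])/2); v,u=np.mgrid[:480,:640]
    P=np.stack([(u-c["cx"])*d/f,(v-c["cy"])*d/f,d],-1)
    T=np.linalg.inv(c["camera_from_world"]); W=P@T[:3,:3].T+T[:3,3]; W[d==0]=np.nan
    return p,d,W
def save(n,p): cv2.imwrite("pics/"+n+".png",cv2.cvtColor(p,cv2.COLOR_RGB2BGR))
E
python3 - <<'E'
from h import *
for n in("scene","top"):
    p,d,W=grab(n); save(n,p); np.savez("pics/"+n,p=p,W=W)
a=np.load("pics/scene.npz")["p"];b=np.load("pics/top.npz")["p"]
s=r.get_state(); print(s["eef_pos"],s["orientation"],s["force"],s["clock"],calibration("top")["camera_from_world"])
E
```

```text
[0.23497141 0.57867892 0.30279493] [ 1.91689108e-01  9.81455261e-01 -8.82637556e-04 -2.76917463e-04] [ 1.19141557 -0.51937999  0.07765643] 0.1 [[-0.01857363 -0.99982137  0.00350025 -0.19064746]
 [-0.9966637   0.01823646 -0.07955434  0.57237197]
 [ 0.07947629 -0.00496619 -0.99682439  1.27465289]
 [ 0.          0.          0.          1.        ]]
```

View pics/top.png

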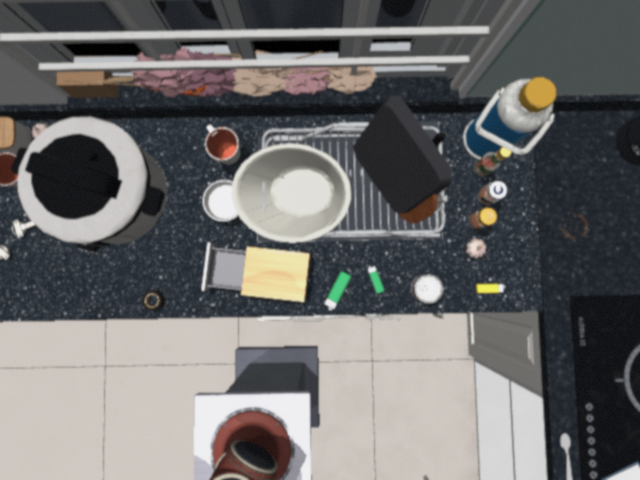

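View pics/scene.png

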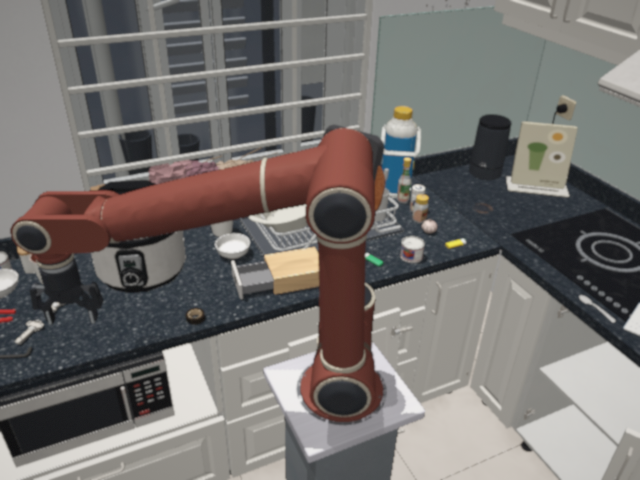

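The top view shows these candidates:
- Large green lighter at (338,290), with its metal end towards the robot.
- Smaller green lighter at (376,279), with its metal end away from the robot.
- Yellow lighter at (489,289), to be left alone.

The tray panel is at (207,267), the box at (276,274), the tape at (153,300), the bowl at (222,201) and the tin at (428,289). I choose the smaller green one and will check it with a crop and measurements.

```bash
cat > m.py <<'E'
from h import *
z=np.load("pics/top.npz"); p,W=z["p"],z["W"]
save("crop",cv2.resize(p[235:320,190:450],None,fx=3,fy=3,interpolation=cv2.INTER_CUBIC))
hsv=cv2.cvtColor(p,cv2.COLOR_RGB2HSV)
def rect(m,name):
    q=W[m]; q=q[~np.isnan(q).any(1)]
    c,wh,a=cv2.minAreaRect(q[:,:2].astype(np.float32)); print(name,len(q),np.round(c,4),np.round(wh,4),round(a,1),"z",np.round(np.median(q[:,2]),4))
    print(np.round(cv2.boxPoints((c,wh,a)),4).tolist())
def box(u0,u1,v0,v1):
    m=np.zeros((480,640),bool); m[v0:v1,u0:u1]=1; return m
g=(hsv[...,0]>50)&(hsv[...,0]<90)&(hsv[...,1]>120)&(hsv[...,2]>60)
rect(g&box(355,395,255,305),"small"); rect(g&box(320,355,260,315),"big")
m=box(360,392,258,300)&(W[...,2]>0.006)&(W[...,2]<.03); rect(m,"small by height")
rect(box(235,320,240,310)&(W[...,2]>.05)&(W[...,2]<.075)&(hsv[...,1]>60),"unit")
rect(box(195,225,235,300)&(W[...,2]>.05)&(W[...,2]<.075),"panel")
for n,u,v in(("bowl",222,201),("tape",153,300),("tin",428,289)): print(n,W[v,u])
E
python3 m.py
```

```text
small 181 [ 0.4487 -0.3542] [0.0591 0.0263] 21.1 z 0.0098
[[0.4163999855518341, -0.35260000824928284], [0.42590001225471497, -0.37709999084472656], [0.48100000619888306, -0.35580000281333923], [0.4715000092983246, -0.3312999904155731]]
big 379 [ 0.4414 -0.2483] [0.0353 0.0836] 62.2 z 0.0142
[[0.3962000012397766, -0.2443999946117401], [0.4702000021934509, -0.2833999991416931], [0.48660001158714294, -0.2522999942302704], [0.41269999742507935, -0.21320000290870667]]
small by height 199 [ 0.4576 -0.3493] [0.0764 0.0236] 21.1 z 0.0101
[[0.41780000925064087, -0.3521000146865845], [0.4262999892234802, -0.374099999666214], [0.4975000023841858, -0.3465000092983246], [0.48899999260902405, -0.3244999945163727]]
unit 2952 [ 0.4772 -0.0733] [0.1712 0.1299] 82.8 z 0.06
[[0.4020000100135803, -0.1500999927520752], [0.5309000015258789, -0.1664000004529953], [0.552299976348877, 0.0035000001080334187], [0.4235000014305115, 0.019700000062584877]]
panel 165 [0.501  0.1124] [0.0094 0.1281] 82.6 z 0.0575
[[0.43689998984336853, 0.11590000241994858], [0.5638999938964844, 0.09960000216960907], [0.5651000142097473, 0.1088000014424324], [0.43810001015663147, 0.12520000338554382]]
bowl [0.68541162 0.07725507 0.01230522]
tape [ 0.41129294  0.27363994 -0.00172915]
tin [ 0.42914212 -0.48510408  0.05381743]
```

View pics/crop.png

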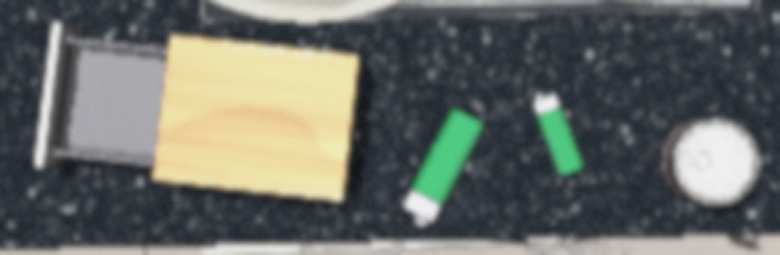

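The crop confirms it: the small lighter (376,279) measures 76 x 24 mm, with its metal end away from the robot. The larger one is about 98 x 35 mm. The box is 171 x 130 mm and the panel sits 0.10 m in front of it, both as described. Next I move above the lighter.

```bash
cat > plan.py <<'E'
# python3 plan.py x y z yaw(tool-y, deg, world)
import sys; from h import *
from scipy.spatial.transform import Rotation as R
s=r.get_state(); A=R.from_quat(s["orientation"]); p=np.array(s["eef_pos"])
x,y,z,a=map(float,sys.argv[1:5]); a=np.radians(a)
ty=np.array([np.cos(a),np.sin(a),0]); tz=np.array([0,0,-1.]); B=R.from_matrix(np.c_[np.cross(ty,tz),ty,tz])
print("d",np.round(A.inv().apply(np.array([x,y,z])-p)/.25,3),"w",np.round((A.inv()*B).as_rotvec()/np.pi,4),"p",p.round(4),"F",np.round(s["force"],2),"w",s["width"],"t",s["clock"],"q",np.round(s["q"],2))
E
python3 plan.py 0.44 0.25 0.3 0; python3 plan.py 0.457 -0.35 0.2 -68.8
```

```text
d [-1.255 -0.909  0.013] w [-6.000e-04  3.000e-04  3.772e-01] p [0.235  0.5787 0.3028] F [ 1.19 -0.52  0.08] w 0.9981216403382365 t 0.1 q [ 1.07  0.05  1.61 -0.    1.48 -0.12]
d [-2.221 -3.107  0.416] w [-4.000e-04  7.000e-04  7.594e-01] p [0.235  0.5787 0.3028] F [ 1.19 -0.52  0.08] w 0.9981216403382365 t 0.1 q [ 1.07  0.05  1.61 -0.    1.48 -0.12]
```

Emit:
drive_tool([
  {"dx": -1, "dy": -0.73, "wz": 0.377},
  {"dx": -1, "dy": -0.73, "wz": 0.377},
  {"dx": -1, "dy": -0.73, "wz": 0.377},
  {"dx": -1, "dy": -0.73, "wz": 0.377},
  {"dx": -1, "dy": -0.73, "wz": 0.377},
  {"dx": -1, "dy": -0.73, "wz": 0.377},
  {"dx": -1, "dy": -0.73, "wz": 0.377},
  {"dx": -1, "dy": -0.73, "wz": 0.377},
])

```text
invalid input
```

```bash
python3 plan.py 0.46 0.08 0.3 -40; python3 plan.py 0.457 -0.35 0.2 -68.8
```

```text
d [-1.585 -1.509  0.014] w [-5.000e-04  5.000e-04  5.994e-01] p [0.235  0.5787 0.3028] F [ 1.19 -0.52  0.08] w 0.9981216403382365 t 0.1 q [ 1.07  0.05  1.61 -0.    1.48 -0.12]
d [-2.221 -3.107  0.416] w [-4.000e-04  7.000e-04  7.594e-01] p [0.235  0.5787 0.3028] F [ 1.19 -0.52  0.08] w 0.9981216403382365 t 0.1 q [ 1.07  0.05  1.61 -0.    1.48 -0.12]
```

Emit:
drive_tool([
  {"wx": 0, "wy": 0, "wz": 0.377, "dx": -1, "dy": -0.73, "dz": 0, "gripper": 0},
  {"wx": 0, "wy": 0, "wz": 0.377, "dx": -1, "dy": -0.73, "dz": 0, "gripper": 0},
  {"wx": 0, "wy": 0, "wz": 0.377, "dx": -1, "dy": -0.73, "dz": 0, "gripper": 0},
  {"wx": 0, "wy": 0, "wz": 0.377, "dx": -1, "dy": -0.73, "dz": 0, "gripper": 0},
  {"wx": 0, "wy": 0, "wz": 0.377, "dx": -1, "dy": -0.73, "dz": 0, "gripper": 0},
  {"wx": 0, "wy": 0, "wz": 0.377, "dx": -1, "dy": -0.73, "dz": 0, "gripper": 0},
  {"wx": 0, "wy": 0, "wz": 0.377, "dx": -1, "dy": -0.73, "dz": 0, "gripper": 0},
  {"wx": 0, "wy": 0, "wz": 0.377, "dx": -1, "dy": -0.73, "dz": 0, "gripper": 0},
])

```text
clock: 0.9
eef_pos: [0.3991, 0.3138, 0.3034]
orientation: [0.71, 0.704, -0.0, 0.0]
force: [0.1, 0.6, -0.1]
width: 1.003
grasp_force: 0.0
```

```bash
python3 plan.py 0.46 0.08 0.3 -40; python3 plan.py 0.457 -0.35 0.2 -68.8
```

```text
d [-0.933  0.252  0.014] w [-1.000e-04  2.000e-04  2.193e-01] p [0.3991 0.3138 0.3034] F [ 0.1   0.59 -0.07] w 1.0027738320575623 t 0.9 q [ 0.52 -0.23  1.88 -0.    1.49  0.53]
d [-2.653  0.256  0.415] w [-0.000e+00  2.000e-04  3.793e-01] p [0.3991 0.3138 0.3034] F [ 0.1   0.59 -0.07] w 1.0027738320575623 t 0.9 q [ 0.52 -0.23  1.88 -0.    1.49  0.53]
```

Emit:
drive_tool([
  {"wx": 0, "wy": 0, "wz": 0.3, "dx": -1, "dy": 0.3, "dz": 0, "gripper": 0},
  {"wx": 0, "wy": 0, "wz": 0.3, "dx": -1, "dy": 0.3, "dz": 0, "gripper": 0},
  {"wx": 0, "wy": 0, "wz": 0.3, "dx": -1, "dy": 0.3, "dz": 0, "gripper": 0},
  {"wx": 0, "wy": 0, "wz": 0.3, "dx": -1, "dy": 0.3, "dz": 0, "gripper": 0},
  {"wx": 0, "wy": 0, "wz": 0.3, "dx": -1, "dy": 0.3, "dz": 0, "gripper": 0},
  {"wx": 0, "wy": 0, "wz": 0.3, "dx": -1, "dy": 0.3, "dz": 0, "gripper": 0},
  {"wx": 0, "wy": 0, "wz": 0.3, "dx": -1, "dy": 0.3, "dz": 0, "gripper": 0},
])

```text
clock: 1.6
eef_pos: [0.4735, 0.0636, 0.3034]
orientation: [0.952, 0.306, -0.0, 0.0]
force: [0.9, -0.1, 0.5]
width: 0.997
grasp_force: 0.0
```

```bash
python3 plan.py 0.46 -0.17 0.25 -68.8; python3 plan.py 0.457 -0.35 0.2 -68.8
```

```text
d [-0.588  0.729  0.214] w [-0.0001  0.0003  0.0799] p [0.4735 0.0636 0.3034] F [ 0.88 -0.12  0.54] w 0.996703606004552 t 1.6 q [-0.02 -0.31  1.94 -0.    1.51  0.93]
d [-1.016  1.307  0.414] w [-0.0001  0.0003  0.0799] p [0.4735 0.0636 0.3034] F [ 0.88 -0.12  0.54] w 0.996703606004552 t 1.6 q [-0.02 -0.31  1.94 -0.    1.51  0.93]
```

Emit:
drive_tool([
  {"wx": 0, "wy": 0, "wz": 0.08, "dx": -0.78, "dy": 1, "dz": 0.2, "gripper": 0},
  {"wx": 0, "wy": 0, "wz": 0.08, "dx": -0.78, "dy": 1, "dz": 0.2, "gripper": 0},
  {"wx": 0, "wy": 0, "wz": 0.08, "dx": -0.78, "dy": 1, "dz": 0.2, "gripper": 0},
  {"wx": 0, "wy": 0, "wz": 0.08, "dx": -0.78, "dy": 1, "dz": 0.2, "gripper": 0},
  {"wx": 0, "wy": 0, "wz": 0.08, "dx": -0.78, "dy": 1, "dz": 0.2, "gripper": 0},
  {"wx": 0, "wy": 0, "wz": 0.08, "dx": -0.78, "dy": 1, "dz": 0.2, "gripper": 0},
  {"wx": 0, "wy": 0, "wz": 0.08, "dx": -0.78, "dy": 1, "dz": 0.2, "gripper": 0},
  {"wx": 0, "wy": 0, "wz": 0.08, "dx": -0.78, "dy": 1, "dz": 0.2, "gripper": 0},
])

```text
clock: 2.4
eef_pos: [0.4617, -0.2532, 0.2526]
orientation: [0.983, 0.186, -0.001, -0.001]
force: [-0.1, 0.5, -0.5]
width: 0.999
grasp_force: 0.0
```

```bash
python3 plan.py 0.457 -0.35 0.2 -68.8
python3 - <<'E'
from h import *
p,d,W=grab("wrist"); save("w1",p); np.savez("pics/w1",p=p,W=W)
hsv=cv2.cvtColor(p,cv2.COLOR_RGB2HSV); g=((hsv[...,0]>50)&(hsv[...,0]<90)&(hsv[...,1]>120)&(hsv[...,2]>60)).astype(np.uint8)
n,l,st,ce=cv2.connectedComponentsWithStats(g)
for i in range(1,n):
    if st[i,4]>300:
        q=W[l==i]; q=q[~np.isnan(q).any(1)]; print(ce[i],cv2.minAreaRect(q[:,:2].astype(np.float32)),np.median(q[:,2]))
E
```

```text
d [-0.159  0.354  0.21 ] w [-0.0006  0.0005  0.0011] p [ 0.4617 -0.2532  0.2526] F [-0.12  0.48 -0.54] w 0.9985372948895681 t 2.4 q [-0.64 -0.15  1.89 -0.    1.4   0.55]
[297.62222701 240.10230454] ((0.43908199667930603, -0.24916206300258636), (0.037249863147735596, 0.08379717171192169), 61.39289855957031) 0.017674916209615338
[424.05970851 273.30089328] ((0.44935911893844604, -0.3554233908653259), (0.06583526730537415, 0.027846619486808777), 20.14972686767578) 0.012711493657362127
```

View pics/w1.png

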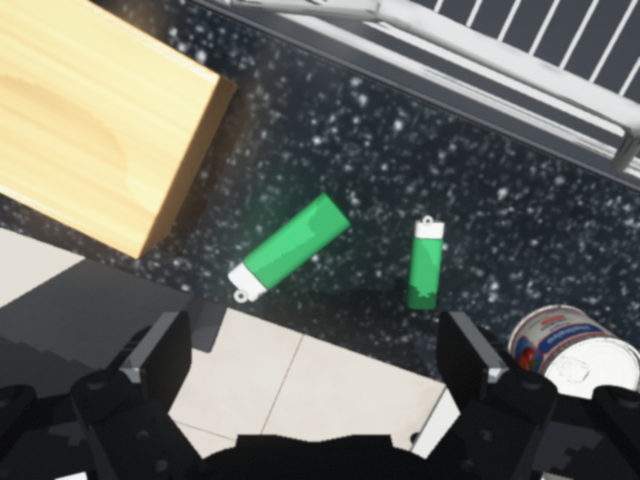

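The wrist view shows the small green lighter at (424,273) and agrees with the top view. I set out for (0.455, -0.353), partly closing the gripper on the way.

Emit:
drive_tool([
  {"wx": 0, "wy": 0, "wz": 0.003, "dx": -0.165, "dy": 0.36, "dz": 0.3, "gripper": 100},
  {"wx": 0, "wy": 0, "wz": 0.003, "dx": -0.165, "dy": 0.36, "dz": 0.3, "gripper": 100},
  {"wx": 0, "wy": 0, "wz": 0.003, "dx": -0.165, "dy": 0.36, "dz": 0.5, "gripper": 100},
  {"wx": 0, "wy": 0, "wz": 0.003, "dx": -0.165, "dy": 0.36, "dz": 0.5, "gripper": 100},
  {"wx": 0, "wy": 0, "wz": 0.003, "dx": -0.165, "dy": 0.36, "dz": 0.5, "gripper": 100},
])

```text
clock: 2.95
eef_pos: [0.4562, -0.3474, 0.1255]
orientation: [0.983, 0.183, -0.002, -0.003]
force: [-0.1, 0.0, -0.8]
width: 0.607
grasp_force: 0.0
```

```bash
python3 plan.py 0.455 -0.353 0.076 -69.3
```

```text
d [-0.012  0.021  0.198] w [-0.0022  0.0009  0.0024] p [ 0.4562 -0.3474  0.1255] F [-0.1   0.04 -0.79] w 0.6070316446726587 t 2.95 q [-0.78  0.11  1.87  0.    1.17  0.42]
```

Emit:
drive_tool([
  {"wx": 0, "wy": 0, "wz": 0, "dx": 0, "dy": 0.005, "dz": 0.1, "gripper": 100},
  {"wx": 0, "wy": 0, "wz": 0, "dx": 0, "dy": 0.005, "dz": 0.19, "gripper": 100},
  {"wx": 0, "wy": 0, "wz": 0, "dx": 0, "dy": 0.005, "dz": 0.19, "gripper": 100},
  {"wx": 0, "wy": 0, "wz": 0, "dx": 0, "dy": 0.005, "dz": 0.19, "gripper": 100},
])

```text
clock: 3.35
eef_pos: [0.4591, -0.3505, 0.0835]
orientation: [0.983, 0.184, 0.001, 0.001]
force: [-0.2, 0.0, 0.5]
width: 0.612
grasp_force: 0.0
```

```bash
python3 plan.py 0.455 -0.353 0.076 -69.3
python3 - <<'E'
from h import *
p,d,W=grab("wrist"); save("w2",p)
E
```

```text
d [-0.019  0.003  0.03 ] w [ 0.0006 -0.0003  0.0027] p [ 0.4591 -0.3505  0.0835] F [-0.22  0.05  0.51] w 0.6123045369244701 t 3.35 q [-0.78  0.18  1.87  0.    1.09  0.42]
```

View pics/w2.png

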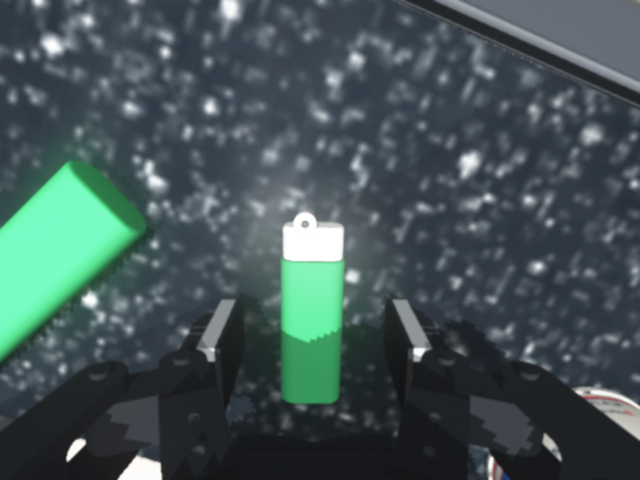

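The lighter is centred between the fingers (body at (312,330), metal end up). I lower the tool and grip.

Emit:
drive_tool([
  {"wx": 0, "wy": 0, "wz": 0, "dx": -0.016, "dy": 0, "dz": 0.032, "gripper": 100},
  {"wx": 0, "wy": 0, "wz": 0, "dx": -0.016, "dy": 0, "dz": 0.032, "gripper": 100},
  {"wx": 0, "wy": 0, "wz": 0, "dx": -0.016, "dy": 0, "dz": 0.032, "gripper": 255},
  {"wx": 0, "wy": 0, "wz": 0, "dx": -0.016, "dy": 0, "dz": 0.032, "gripper": 255},
  {"wx": 0, "wy": 0, "wz": 0, "dx": -0.016, "dy": 0, "dz": 0.032, "gripper": 255},
  {"wx": 0, "wy": 0, "wz": 0, "dx": -0.016, "dy": 0, "dz": 0.032, "gripper": 255},
  {"wx": 0, "wy": 0, "wz": 0, "dx": -0.016, "dy": 0, "dz": 0.032, "gripper": 255},
  {"wx": 0, "wy": 0, "wz": 0, "dx": -0.016, "dy": 0, "dz": 0.032, "gripper": 255},
])

```text
clock: 4.2
eef_pos: [0.4545, -0.3528, 0.074]
orientation: [0.983, 0.183, 0.0, 0.0]
force: [-1.0, -0.5, 4.2]
width: 0.259
grasp_force: 59.3
```

Emit:
drive_tool([
  {"wx": 0, "wy": 0, "wz": 0, "dx": 0, "dy": 0, "dz": -0.1, "gripper": 255},
  {"wx": 0, "wy": 0, "wz": 0, "dx": 0, "dy": 0, "dz": -0.3, "gripper": 255},
  {"wx": 0, "wy": 0, "wz": 0, "dx": 0, "dy": 0, "dz": -0.5, "gripper": 255},
  {"wx": 0, "wy": 0, "wz": 0, "dx": 0, "dy": 0, "dz": -0.5, "gripper": 255},
  {"wx": 0, "wy": 0, "wz": 0, "dx": 0, "dy": 0, "dz": -0.5, "gripper": 255},
])

```text
clock: 4.7
eef_pos: [0.4547, -0.3528, 0.1998]
orientation: [0.983, 0.183, 0.001, 0.001]
force: [0.6, 0.7, -0.9]
width: 0.253
grasp_force: 59.0
```

```bash
python3 plan.py 0.494 0.06 0.2 -97.2
```

```text
d [ 0.741 -1.484 -0.004] w [ 0.0007 -0.0006  0.1572] p [ 0.4547 -0.3528  0.1998] F [ 0.64  0.69 -0.88] w 0.25301242716441225 t 4.7 q [-0.79  0.02  1.82  0.    1.29  0.41]
```

Emit:
drive_tool([
  {"wx": 0, "wy": 0, "wz": 0.157, "dx": 0.5, "dy": -1, "dz": 0, "gripper": 255},
  {"wx": 0, "wy": 0, "wz": 0.157, "dx": 0.5, "dy": -1, "dz": 0, "gripper": 255},
  {"wx": 0, "wy": 0, "wz": 0.157, "dx": 0.5, "dy": -1, "dz": 0, "gripper": 255},
  {"wx": 0, "wy": 0, "wz": 0.157, "dx": 0.5, "dy": -1, "dz": 0, "gripper": 255},
  {"wx": 0, "wy": 0, "wz": 0.157, "dx": 0.5, "dy": -1, "dz": 0, "gripper": 255},
  {"wx": 0, "wy": 0, "wz": 0.157, "dx": 0.5, "dy": -1, "dz": 0, "gripper": 255},
  {"wx": 0, "wy": 0, "wz": 0.157, "dx": 0.5, "dy": -1, "dz": 0, "gripper": 255},
])

```text
clock: 5.4
eef_pos: [0.4793, -0.0703, 0.1953]
orientation: [0.998, -0.06, -0.003, -0.001]
force: [-0.0, 0.2, -0.6]
width: 0.254
grasp_force: 59.1
```

```bash
python3 plan.py 0.494 0.06 0.2 -97.2
```

```text
d [-0.004 -0.525 -0.018] w [-0.0006  0.0017  0.0019] p [ 0.4793 -0.0703  0.1953] F [-0.04  0.15 -0.58] w 0.2536213131668261 t 5.4 q [-0.3  -0.2   2.03  0.    1.31  1.39]
```

Emit:
drive_tool([
  {"wx": 0, "wy": 0, "wz": 0.002, "dx": 0, "dy": -0.52, "dz": -0.01, "gripper": 255},
  {"wx": 0, "wy": 0, "wz": 0.002, "dx": 0, "dy": -0.52, "dz": -0.01, "gripper": 255},
  {"wx": 0, "wy": 0, "wz": 0.002, "dx": 0, "dy": -0.52, "dz": -0.01, "gripper": 255},
  {"wx": 0, "wy": 0, "wz": 0.002, "dx": 0, "dy": -0.52, "dz": -0.01, "gripper": 255},
  {"wx": 0, "wy": 0, "wz": 0.002, "dx": 0, "dy": -0.52, "dz": -0.01, "gripper": 255},
])

```text
clock: 5.9
eef_pos: [0.4963, 0.0545, 0.199]
orientation: [0.998, -0.065, -0.002, 0.0]
force: [-0.6, -0.0, 0.4]
width: 0.252
grasp_force: 59.2
```

```bash
python3 plan.py 0.494 0.06 0.093 -97.2
python3 - <<'E'
from h import *
p,d,W=grab("wrist"); save("w3",p); np.savez("pics/w3",p=p,W=W)
E
```

```text
d [-0.011 -0.021  0.424] w [ 0.0003  0.001  -0.0015] p [0.4963 0.0545 0.199 ] F [-0.56 -0.03  0.43] w 0.2516975613092673 t 5.9 q [-0.04 -0.16  2.   -0.    1.31  1.66]
```

View pics/w3.png

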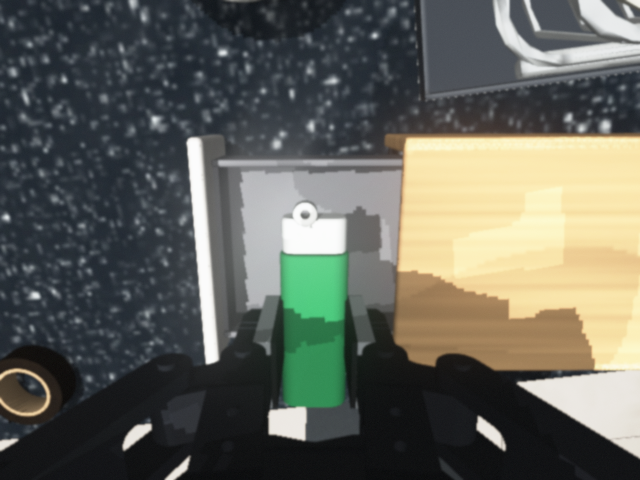

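The lighter hangs above the tray, square to it, with room on all sides: panel at x≈205 px, box edge at about 400 px, lighter at 280–350 px. I lower it.

Emit:
drive_tool([
  {"wx": 0, "wy": 0, "wz": 0, "dx": -0.005, "dy": -0.01, "dz": 0.15, "gripper": 255},
  {"wx": 0, "wy": 0, "wz": 0, "dx": -0.005, "dy": -0.01, "dz": 0.3, "gripper": 255},
  {"wx": 0, "wy": 0, "wz": 0, "dx": -0.005, "dy": -0.01, "dz": 0.36, "gripper": 255},
  {"wx": 0, "wy": 0, "wz": 0, "dx": -0.005, "dy": -0.01, "dz": 0.4, "gripper": 255},
  {"wx": 0, "wy": 0, "wz": 0, "dx": -0.005, "dy": -0.01, "dz": 0.42, "gripper": 255},
  {"wx": 0, "wy": 0, "wz": 0, "dx": -0.005, "dy": -0.01, "dz": 0.42, "gripper": 255},
  {"wx": 0, "wy": 0, "wz": 0, "dx": -0.005, "dy": -0.01, "dz": 0.42, "gripper": 255},
])

```text
clock: 6.65
eef_pos: [0.497, 0.0571, 0.097]
orientation: [0.998, -0.066, 0.001, -0.0]
force: [0.3, 0.2, -0.4]
width: 0.25
grasp_force: 59.2
```

```bash
python3 plan.py 0.494 0.06 0.092 -97.2
```

```text
d [-0.014 -0.01   0.02 ] w [-0.     -0.0006 -0.002 ] p [0.497  0.0571 0.097 ] F [ 0.29  0.16 -0.39] w 0.24978918568567535 t 6.65 q [-0.03 -0.02  2.05 -0.    1.1   1.67]
```

Next I go the last 5 mm down and open the gripper part way (about 40 mm).

Emit:
drive_tool([
  {"wx": 0, "wy": 0, "wz": 0, "dx": -0.008, "dy": -0.008, "dz": 0.01, "gripper": 255},
  {"wx": 0, "wy": 0, "wz": 0, "dx": -0.008, "dy": -0.008, "dz": 0.02, "gripper": 255},
  {"wx": 0, "wy": 0, "wz": 0, "dx": -0.008, "dy": -0.008, "dz": 0.02, "gripper": 255},
  {"wx": 0, "wy": 0, "wz": 0, "dx": -0.008, "dy": -0.008, "dz": 0.02, "gripper": 255},
])

```text
clock: 7.05
eef_pos: [0.4945, 0.0598, 0.091]
orientation: [0.998, -0.065, 0.0, 0.0]
force: [-0.4, 0.5, -0.5]
width: 0.251
grasp_force: 59.2
```

Emit:
drive_tool([
  {"wx": 0, "wy": 0, "wz": 0, "dx": 0, "dy": 0, "dz": 0, "gripper": 145},
  {"wx": 0, "wy": 0, "wz": 0, "dx": 0, "dy": 0, "dz": 0, "gripper": 145},
  {"wx": 0, "wy": 0, "wz": 0, "dx": 0, "dy": 0, "dz": 0, "gripper": 145},
  {"wx": 0, "wy": 0, "wz": 0, "dx": 0, "dy": 0, "dz": 0, "gripper": 145},
])

```text
clock: 7.45
eef_pos: [0.4945, 0.0597, 0.091]
orientation: [0.998, -0.066, 0.0, 0.0]
force: [-0.5, -0.9, -0.2]
width: 0.43
grasp_force: 0.0
```

Emit:
drive_tool([
  {"wx": 0, "wy": 0, "wz": 0, "dx": 0, "dy": 0, "dz": -0.1, "gripper": 145},
  {"wx": 0, "wy": 0, "wz": 0, "dx": 0, "dy": 0, "dz": -0.25, "gripper": 145},
  {"wx": 0, "wy": 0, "wz": 0, "dx": 0, "dy": 0, "dz": -0.4, "gripper": 145},
  {"wx": 0, "wy": 0, "wz": 0, "dx": 0, "dy": 0, "dz": -0.4, "gripper": 145},
  {"wx": 0, "wy": 0, "wz": 0, "dx": 0, "dy": 0, "dz": -0.4, "gripper": 145},
])

```text
clock: 7.95
eef_pos: [0.4951, 0.0597, 0.1921]
orientation: [0.998, -0.066, 0.001, -0.0]
force: [-0.2, -0.6, -0.7]
width: 0.432
grasp_force: 0.0
```

```bash
cat > tr.py <<'E'
from h import *
ux=np.array([-.1256,-.992]); uy=np.array([.992,-.1256]); mouth=np.array([.488,.0116])
p,d,W=grab("wrist"); save("w4",p)
hsv=cv2.cvtColor(p,cv2.COLOR_RGB2HSV); g=((hsv[...,0]>50)&(hsv[...,0]<90)&(hsv[...,1]>120)&(hsv[...,2]>60))
q=W[g]; q=q[~np.isnan(q).any(1)]; print("lighter",cv2.minAreaRect(q[:,:2].astype(np.float32)),np.median(q[:,2]))
X=(W[...,:2]-mouth)@ux; Y=(W[...,:2]-mouth)@uy
m=(W[...,2]>.052)&(W[...,2]<.068)&(X<-.005)&(X>-.15)&(abs(Y)<.08)
print("panel X",np.percentile(X[m],[3,50,97]),"Y",np.percentile(Y[m],[1,99]),"z",np.median(W[...,2][m]),m.sum())
m=(W[...,2]>.055)&(W[...,2]<.07)&(hsv[...,1]>60)&(X>-.02)&(abs(Y)<.04); print("box front X",np.percentile(X[m],[1,3]))
E
python3 tr.py; python3 plan.py 0.503 0.18 0.3 -97.2
```

```text
lighter ((0.49245166778564453, 0.059401534497737885), (0.022110097110271454, 0.05947697162628174), 83.13017272949219) 0.02991264662785953
panel X [-0.10468196 -0.10013282 -0.09723403] Y [-0.0337036   0.06598319] z 0.06066014755017715 3533
box front X [0.0021635  0.00431173]
d [-0.028 -0.482 -0.438] w [ 0.      0.0002 -0.0018] p [0.4941 0.0597 0.1904] F [-0.33 -0.68 -0.42] w 0.43428969670388684 t 8.0 q [-0.03 -0.16  2.01 -0.    1.29  1.67]
```

View pics/w4.png

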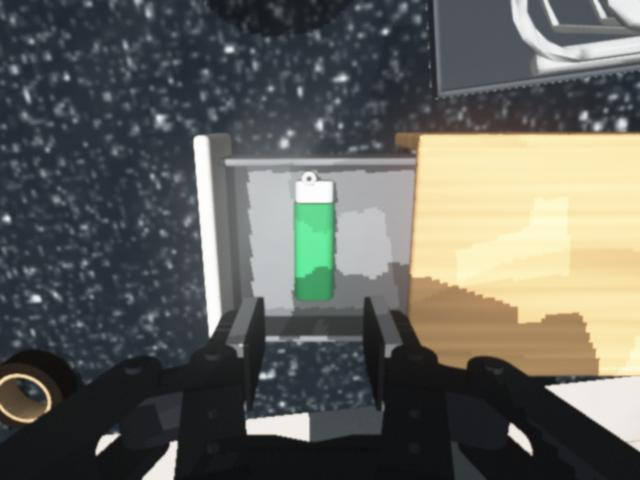

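The lighter lies flat in the tray (pixel (314,238), top at z = 30 mm = 17 + 12). Now I go out in front of the panel with the fingers shut.

```bash
python3 plan.py 0.5056 0.1505 0.19 -97.2
```

```text
d [-0.002 -0.366  0.002] w [ 0.      0.0002 -0.0018] p [0.4941 0.0597 0.1904] F [-0.33 -0.68 -0.42] w 0.43428969670388684 t 8.0 q [-0.03 -0.16  2.01 -0.    1.29  1.67]
```

Emit:
drive_tool([
  {"wx": 0, "wy": 0, "wz": 0, "dx": 0, "dy": -0.366, "dz": 0, "gripper": 255},
  {"wx": 0, "wy": 0, "wz": 0, "dx": 0, "dy": -0.366, "dz": 0, "gripper": 255},
  {"wx": 0, "wy": 0, "wz": 0, "dx": 0, "dy": -0.366, "dz": 0, "gripper": 255},
  {"wx": 0, "wy": 0, "wz": 0, "dx": 0, "dy": -0.366, "dz": 0, "gripper": 255},
  {"wx": 0, "wy": 0, "wz": 0, "dx": 0, "dy": -0.366, "dz": 0.15, "gripper": 255},
  {"wx": 0, "wy": 0, "wz": 0, "dx": 0, "dy": -0.366, "dz": 0.3, "gripper": 255},
  {"wx": 0, "wy": 0, "wz": 0, "dx": 0, "dy": -0.366, "dz": 0.39, "gripper": 255},
  {"wx": 0, "wy": 0, "wz": 0, "dx": 0, "dy": -0.366, "dz": 0.39, "gripper": 255},
])

```text
clock: 8.8
eef_pos: [0.5026, 0.1487, 0.0882]
orientation: [0.998, -0.066, -0.005, 0.001]
force: [-0.8, 0.1, 0.1]
width: 0.001
grasp_force: 0.0
```

Emit:
drive_tool([
  {"wx": 0, "wy": 0, "wz": 0, "dx": 0, "dy": 0, "dz": 0, "gripper": 255},
  {"wx": 0, "wy": 0, "wz": 0, "dx": 0, "dy": 0, "dz": 0, "gripper": 255},
])

```text
clock: 9.0
eef_pos: [0.5075, 0.1501, 0.095]
orientation: [0.998, -0.066, 0.001, -0.0]
force: [-1.1, 0.2, 0.7]
width: 0.002
grasp_force: 0.0
```

```bash
python3 plan.py 0.5019 0.1207 0.093 -97.2; python3 - <<'E'
from h import *
print(r.get_state()["force"],r.get_state()["eef_pos"])
E
```

```text
d [-0.007  0.119  0.008] w [-0.0002 -0.0008 -0.002 ] p [0.5075 0.1501 0.095 ] F [-1.07  0.2   0.68] w 0.0017094528213661855 t 9.0 q [ 0.15  0.05  1.99 -0.    1.1   1.85]
[-1.07474616  0.19639892  0.67842016] [0.50754461 0.1500585  0.09502259]
```

Emit:
drive_tool([
  {"wx": 0, "wy": 0, "wz": 0, "dx": -0.007, "dy": 0.03, "dz": 0, "gripper": 255},
  {"wx": 0, "wy": 0, "wz": 0, "dx": -0.007, "dy": 0.06, "dz": 0, "gripper": 255},
  {"wx": 0, "wy": 0, "wz": 0, "dx": -0.007, "dy": 0.08, "dz": 0, "gripper": 255},
  {"wx": 0, "wy": 0, "wz": 0, "dx": -0.007, "dy": 0.1, "dz": 0, "gripper": 255},
  {"wx": 0, "wy": 0, "wz": 0, "dx": -0.007, "dy": 0.12, "dz": 0, "gripper": 255},
  {"wx": 0, "wy": 0, "wz": 0, "dx": -0.007, "dy": 0.14, "dz": 0, "gripper": 255},
  {"wx": 0, "wy": 0, "wz": 0, "dx": -0.007, "dy": 0.16, "dz": 0, "gripper": 255},
  {"wx": 0, "wy": 0, "wz": 0, "dx": -0.007, "dy": 0.16, "dz": 0, "gripper": 255},
])

```text
clock: 9.8
eef_pos: [0.5, 0.1104, 0.0942]
orientation: [0.998, -0.066, 0.001, 0.0]
force: [-0.8, 4.0, 6.0]
width: -0.0
grasp_force: 3.3
```

Emit:
drive_tool([
  {"wx": 0, "wy": 0, "wz": 0, "dx": 0, "dy": 0.02, "dz": 0, "gripper": 255},
  {"wx": 0, "wy": 0, "wz": 0, "dx": 0, "dy": 0.04, "dz": 0, "gripper": 255},
  {"wx": 0, "wy": 0, "wz": 0, "dx": 0, "dy": 0.06, "dz": 0, "gripper": 255},
  {"wx": 0, "wy": 0, "wz": 0, "dx": 0, "dy": 0.08, "dz": 0, "gripper": 255},
  {"wx": 0, "wy": 0, "wz": 0, "dx": 0, "dy": 0.08, "dz": 0, "gripper": 255},
])

```text
clock: 10.3
eef_pos: [0.4974, 0.0907, 0.0942]
orientation: [0.998, -0.066, 0.001, -0.0]
force: [-0.7, 4.3, 4.9]
width: 0.0
grasp_force: 3.4
```

```bash
python3 tr.py; cat > x.py <<'E'
from h import *
s=r.get_state(); ux=np.array([-.1256,-.992]); print("TCP X",(np.array(s["eef_pos"])[:2]-[.488,.0116])@ux,"F",-np.array(s["force"])[:2]@ux,s["clock"])
E
python3 x.py
```

```text
lighter ((0.4888211488723755, 0.029723159968852997), (0.04490216448903084, 0.059895265847444534), 82.23871612548828) 0.02982835562176267
panel X [-0.08901108 -0.0620619  -0.05662602] Y [-0.00829665  0.06609444] z 0.06069526056957911 9981
box front X [0.00093407 0.00111903]
TCP X -0.07973421317209675 F 3.5321454978883384 10.35
```

The vertical force of 5–6 N suggests the panel's top edge is bearing on the sloped upper part of the fingers. I'll back off, raise the tool 20 mm so that only the fingertips press the panel face, and press again.

Emit:
drive_tool([
  {"wx": 0, "wy": 0, "wz": 0, "dx": 0, "dy": -0.04, "dz": 0, "gripper": 255},
  {"wx": 0, "wy": 0, "wz": 0, "dx": 0, "dy": -0.08, "dz": 0, "gripper": 255},
  {"wx": 0, "wy": 0, "wz": 0, "dx": 0, "dy": -0.12, "dz": 0, "gripper": 255},
  {"wx": 0, "wy": 0, "wz": 0, "dx": 0, "dy": -0.16, "dz": 0, "gripper": 255},
  {"wx": 0, "wy": 0, "wz": 0, "dx": 0, "dy": -0.2, "dz": 0, "gripper": 255},
  {"wx": 0, "wy": 0, "wz": 0, "dx": 0, "dy": -0.2, "dz": -0.08, "gripper": 255},
  {"wx": 0, "wy": 0, "wz": 0, "dx": 0, "dy": -0.2, "dz": -0.08, "gripper": 255},
  {"wx": 0, "wy": 0, "wz": 0, "dx": 0, "dy": -0.2, "dz": -0.08, "gripper": 255},
])

```text
clock: 11.15
eef_pos: [0.5033, 0.1403, 0.113]
orientation: [0.998, -0.066, 0.0, 0.0]
force: [0.4, 0.2, -0.1]
width: 0.003
grasp_force: 0.0
```

```bash
python3 x.py; python3 plan.py 0.5028 0.1296 0.115 -97.2
```

```text
TCP X -0.12961527218501193 F 0.2429939362189685 11.15
d [ 0.004  0.043 -0.008] w [ 0.0002 -0.     -0.0018] p [0.5033 0.1403 0.113 ] F [ 0.43  0.19 -0.12] w 0.0026056047853254814 t 11.15 q [ 0.13  0.01  2.   -0.    1.13  1.83]
```

Emit:
drive_tool([
  {"wx": 0, "wy": 0, "wz": 0, "dx": 0, "dy": 0.02, "dz": 0, "gripper": 255},
  {"wx": 0, "wy": 0, "wz": 0, "dx": 0, "dy": 0.04, "dz": 0, "gripper": 255},
  {"wx": 0, "wy": 0, "wz": 0, "dx": 0, "dy": 0.06, "dz": 0, "gripper": 255},
  {"wx": 0, "wy": 0, "wz": 0, "dx": 0, "dy": 0.08, "dz": 0, "gripper": 255},
  {"wx": 0, "wy": 0, "wz": 0, "dx": 0, "dy": 0.1, "dz": 0, "gripper": 255},
  {"wx": 0, "wy": 0, "wz": 0, "dx": 0, "dy": 0.12, "dz": 0, "gripper": 255},
  {"wx": 0, "wy": 0, "wz": 0, "dx": 0, "dy": 0.12, "dz": 0, "gripper": 255},
])

```text
clock: 11.85
eef_pos: [0.499, 0.1104, 0.1131]
orientation: [0.998, -0.066, -0.0, 0.0]
force: [-1.2, 4.2, -1.8]
width: -0.0
grasp_force: 1.5
```

```bash
python3 x.py
```

```text
TCP X -0.09937213338454585 F 3.9762287356000714 11.85
```

Emit:
drive_tool([
  {"wx": 0, "wy": 0, "wz": 0, "dx": 0, "dy": 0.02, "dz": 0, "gripper": 255},
  {"wx": 0, "wy": 0, "wz": 0, "dx": 0, "dy": 0.04, "dz": 0, "gripper": 255},
  {"wx": 0, "wy": 0, "wz": 0, "dx": 0, "dy": 0.06, "dz": 0, "gripper": 255},
  {"wx": 0, "wy": 0, "wz": 0, "dx": 0, "dy": 0.08, "dz": 0, "gripper": 255},
  {"wx": 0, "wy": 0, "wz": 0, "dx": 0, "dy": 0.1, "dz": 0, "gripper": 255},
  {"wx": 0, "wy": 0, "wz": 0, "dx": 0, "dy": 0.12, "dz": 0, "gripper": 255},
  {"wx": 0, "wy": 0, "wz": 0, "dx": 0, "dy": 0.14, "dz": 0, "gripper": 255},
  {"wx": 0, "wy": 0, "wz": 0, "dx": 0, "dy": 0.14, "dz": 0, "gripper": 255},
])

```text
clock: 12.65
eef_pos: [0.4946, 0.0758, 0.1133]
orientation: [0.998, -0.066, -0.0, 0.0]
force: [-0.5, 4.4, -3.1]
width: -0.001
grasp_force: 2.0
```

Emit:
drive_tool([
  {"wx": 0, "wy": 0, "wz": 0, "dx": 0, "dy": 0.01, "dz": 0, "gripper": 255},
  {"wx": 0, "wy": 0, "wz": 0, "dx": 0, "dy": 0.015, "dz": 0, "gripper": 255},
  {"wx": 0, "wy": 0, "wz": 0, "dx": 0, "dy": 0.02, "dz": 0, "gripper": 255},
  {"wx": 0, "wy": 0, "wz": 0, "dx": 0, "dy": 0.025, "dz": 0, "gripper": 255},
  {"wx": 0, "wy": 0, "wz": 0, "dx": 0, "dy": 0.025, "dz": 0, "gripper": 255},
])

```text
clock: 13.15
eef_pos: [0.4939, 0.0702, 0.1133]
orientation: [0.998, -0.066, -0.0, -0.0]
force: [-0.5, 4.1, -2.6]
width: -0.001
grasp_force: 2.3
```

```bash
python3 x.py
```

```text
TCP X -0.05889254782765696 F 4.0464700484202005 13.15
```

Emit:
drive_tool([
  {"wx": 0, "wy": 0, "wz": 0, "dx": 0, "dy": 0.006, "dz": 0, "gripper": 255},
  {"wx": 0, "wy": 0, "wz": 0, "dx": 0, "dy": 0.012, "dz": 0, "gripper": 255},
  {"wx": 0, "wy": 0, "wz": 0, "dx": 0, "dy": 0.016, "dz": 0, "gripper": 255},
  {"wx": 0, "wy": 0, "wz": 0, "dx": 0, "dy": 0.016, "dz": 0, "gripper": 255},
])

```text
clock: 13.55
eef_pos: [0.4934, 0.0662, 0.1133]
orientation: [0.998, -0.066, -0.0, -0.0]
force: [-0.3, 5.7, -3.2]
width: 0.001
grasp_force: 2.3
```

```bash
python3 x.py
```

```text
TCP X -0.05483826072151752 F 5.63630654482923 13.55
```

Emit:
drive_tool([
  {"wx": 0, "wy": 0, "wz": 0, "dx": 0, "dy": 0.003, "dz": 0, "gripper": 255},
  {"wx": 0, "wy": 0, "wz": 0, "dx": 0, "dy": 0.005, "dz": 0, "gripper": 255},
  {"wx": 0, "wy": 0, "wz": 0, "dx": 0, "dy": 0.005, "dz": 0, "gripper": 255},
])

```text
clock: 13.85
eef_pos: [0.4933, 0.065, 0.1134]
orientation: [0.998, -0.066, -0.0, -0.0]
force: [-0.4, 4.5, -2.9]
width: 0.0
grasp_force: 2.4
```

Emit:
drive_tool([
  {"wx": 0, "wy": 0, "wz": 0, "dx": 0, "dy": 0.003, "dz": 0, "gripper": 255},
  {"wx": 0, "wy": 0, "wz": 0, "dx": 0, "dy": 0.005, "dz": 0, "gripper": 255},
  {"wx": 0, "wy": 0, "wz": 0, "dx": 0, "dy": 0.005, "dz": 0, "gripper": 255},
])

```text
clock: 14.15
eef_pos: [0.4931, 0.0637, 0.1133]
orientation: [0.998, -0.066, -0.0, -0.0]
force: [-0.1, 5.5, -2.5]
width: -0.001
grasp_force: 2.4
```

Emit:
drive_tool([
  {"wx": 0, "wy": 0, "wz": 0, "dx": 0, "dy": 0.003, "dz": 0, "gripper": 255},
  {"wx": 0, "wy": 0, "wz": 0, "dx": 0, "dy": 0.005, "dz": 0, "gripper": 255},
  {"wx": 0, "wy": 0, "wz": 0, "dx": 0, "dy": 0.005, "dz": 0, "gripper": 255},
])

```text
clock: 14.45
eef_pos: [0.4929, 0.0625, 0.1133]
orientation: [0.998, -0.066, -0.0, -0.0]
force: [-0.0, 3.8, -3.4]
width: 0.002
grasp_force: 2.4
```

Emit:
drive_tool([
  {"wx": 0, "wy": 0, "wz": 0, "dx": 0, "dy": 0.003, "dz": 0, "gripper": 255},
  {"wx": 0, "wy": 0, "wz": 0, "dx": 0, "dy": 0.005, "dz": 0, "gripper": 255},
  {"wx": 0, "wy": 0, "wz": 0, "dx": 0, "dy": 0.005, "dz": 0, "gripper": 255},
])

```text
clock: 14.75
eef_pos: [0.4928, 0.0612, 0.1133]
orientation: [0.998, -0.066, -0.0, -0.0]
force: [0.1, 5.6, -3.6]
width: 0.001
grasp_force: 2.4
```

Emit:
drive_tool([
  {"wx": 0, "wy": 0, "wz": 0, "dx": 0, "dy": 0.003, "dz": 0, "gripper": 255},
  {"wx": 0, "wy": 0, "wz": 0, "dx": 0, "dy": 0.005, "dz": 0, "gripper": 255},
  {"wx": 0, "wy": 0, "wz": 0, "dx": 0, "dy": 0.005, "dz": 0, "gripper": 255},
])

```text
clock: 15.05
eef_pos: [0.4926, 0.06, 0.1133]
orientation: [0.998, -0.066, -0.0, -0.0]
force: [-0.9, 4.5, -3.2]
width: -0.001
grasp_force: 2.4
```

Emit:
drive_tool([
  {"wx": 0, "wy": 0, "wz": 0, "dx": 0, "dy": 0.003, "dz": 0, "gripper": 255},
  {"wx": 0, "wy": 0, "wz": 0, "dx": 0, "dy": 0.005, "dz": 0, "gripper": 255},
  {"wx": 0, "wy": 0, "wz": 0, "dx": 0, "dy": 0.005, "dz": 0, "gripper": 255},
])

```text
clock: 15.35
eef_pos: [0.4925, 0.0588, 0.1133]
orientation: [0.998, -0.066, -0.0, -0.0]
force: [-0.4, 4.8, -3.3]
width: -0.001
grasp_force: 2.4
```

Emit:
drive_tool([
  {"wx": 0, "wy": 0, "wz": 0, "dx": 0, "dy": 0.003, "dz": 0, "gripper": 255},
  {"wx": 0, "wy": 0, "wz": 0, "dx": 0, "dy": 0.005, "dz": 0, "gripper": 255},
  {"wx": 0, "wy": 0, "wz": 0, "dx": 0, "dy": 0.005, "dz": 0, "gripper": 255},
])

```text
clock: 15.65
eef_pos: [0.4923, 0.0575, 0.1133]
orientation: [0.998, -0.066, -0.0, -0.0]
force: [-0.4, 4.7, -3.7]
width: 0.002
grasp_force: 2.4
```

Emit:
drive_tool([
  {"wx": 0, "wy": 0, "wz": 0, "dx": 0, "dy": 0.003, "dz": 0, "gripper": 255},
  {"wx": 0, "wy": 0, "wz": 0, "dx": 0, "dy": 0.005, "dz": 0, "gripper": 255},
  {"wx": 0, "wy": 0, "wz": 0, "dx": 0, "dy": 0.005, "dz": 0, "gripper": 255},
])

```text
clock: 15.95
eef_pos: [0.4921, 0.0563, 0.1133]
orientation: [0.998, -0.066, -0.0, -0.0]
force: [-0.1, 5.6, -3.7]
width: -0.001
grasp_force: 2.4
```

Emit:
drive_tool([
  {"wx": 0, "wy": 0, "wz": 0, "dx": 0, "dy": 0.003, "dz": 0, "gripper": 255},
  {"wx": 0, "wy": 0, "wz": 0, "dx": 0, "dy": 0.005, "dz": 0, "gripper": 255},
  {"wx": 0, "wy": 0, "wz": 0, "dx": 0, "dy": 0.005, "dz": 0, "gripper": 255},
])

```text
clock: 16.25
eef_pos: [0.492, 0.0551, 0.1133]
orientation: [0.998, -0.066, -0.0, -0.0]
force: [-0.5, 5.2, -3.3]
width: 0.001
grasp_force: 2.5
```

Emit:
drive_tool([
  {"wx": 0, "wy": 0, "wz": 0, "dx": 0, "dy": 0.003, "dz": 0, "gripper": 255},
  {"wx": 0, "wy": 0, "wz": 0, "dx": 0, "dy": 0.005, "dz": 0, "gripper": 255},
  {"wx": 0, "wy": 0, "wz": 0, "dx": 0, "dy": 0.005, "dz": 0, "gripper": 255},
])

```text
clock: 16.55
eef_pos: [0.4918, 0.054, 0.1133]
orientation: [0.998, -0.066, -0.0, -0.0]
force: [0.3, 5.8, -3.0]
width: -0.005
grasp_force: 2.8
```

Emit:
drive_tool([
  {"wx": 0, "wy": 0, "wz": 0, "dx": 0, "dy": 0.002, "dz": 0, "gripper": 255},
  {"wx": 0, "wy": 0, "wz": 0, "dx": 0, "dy": 0.004, "dz": 0, "gripper": 255},
  {"wx": 0, "wy": 0, "wz": 0, "dx": 0, "dy": 0.004, "dz": 0, "gripper": 255},
])

```text
clock: 16.85
eef_pos: [0.4917, 0.053, 0.1134]
orientation: [0.998, -0.066, -0.0, -0.0]
force: [-0.6, 5.6, -3.3]
width: -0.009
grasp_force: 2.8
```

Emit:
drive_tool([
  {"wx": 0, "wy": 0, "wz": 0, "dx": 0, "dy": 0.002, "dz": 0, "gripper": 255},
  {"wx": 0, "wy": 0, "wz": 0, "dx": 0, "dy": 0.004, "dz": 0, "gripper": 255},
  {"wx": 0, "wy": 0, "wz": 0, "dx": 0, "dy": 0.004, "dz": 0, "gripper": 255},
])

```text
clock: 17.15
eef_pos: [0.4916, 0.0522, 0.1133]
orientation: [0.998, -0.066, -0.0, -0.001]
force: [-0.7, 6.2, -4.2]
width: -0.001
grasp_force: 3.3
```

Emit:
drive_tool([
  {"wx": 0, "wy": 0, "wz": 0, "dx": 0, "dy": 0.002, "dz": 0, "gripper": 255},
  {"wx": 0, "wy": 0, "wz": 0, "dx": 0, "dy": 0.004, "dz": 0, "gripper": 255},
  {"wx": 0, "wy": 0, "wz": 0, "dx": 0, "dy": 0.004, "dz": 0, "gripper": 255},
])

```text
clock: 17.45
eef_pos: [0.4915, 0.0516, 0.1134]
orientation: [0.998, -0.066, 0.0, -0.001]
force: [-0.8, 8.3, -3.2]
width: 0.005
grasp_force: 4.3
```

```bash
python3 x.py
```

```text
TCP X -0.04012060710152935 F 8.180759657035013 17.45
```

The soft stop is there: 8.3 N and climbing, with the grip force up too. I let the tray out slowly and back away.

Emit:
drive_tool([
  {"wx": 0, "wy": 0, "wz": 0, "dx": 0, "dy": -0.015, "dz": 0, "gripper": 255},
  {"wx": 0, "wy": 0, "wz": 0, "dx": 0, "dy": -0.03, "dz": 0, "gripper": 255},
  {"wx": 0, "wy": 0, "wz": 0, "dx": 0, "dy": -0.045, "dz": 0, "gripper": 255},
  {"wx": 0, "wy": 0, "wz": 0, "dx": 0, "dy": -0.06, "dz": 0, "gripper": 255},
  {"wx": 0, "wy": 0, "wz": 0, "dx": 0, "dy": -0.08, "dz": 0, "gripper": 255},
  {"wx": 0, "wy": 0, "wz": 0, "dx": 0, "dy": -0.1, "dz": 0, "gripper": 255},
  {"wx": 0, "wy": 0, "wz": 0, "dx": 0, "dy": -0.1, "dz": 0, "gripper": 255},
])

```text
clock: 18.15
eef_pos: [0.4951, 0.0759, 0.1137]
orientation: [0.998, -0.065, 0.0, 0.0]
force: [0.3, -0.3, 0.3]
width: -0.002
grasp_force: 0.0
```

Emit:
drive_tool([
  {"wx": 0, "wy": 0, "wz": 0, "dx": 0, "dy": -0.1, "dz": 0, "gripper": 255},
  {"wx": 0, "wy": 0, "wz": 0, "dx": 0, "dy": -0.2, "dz": 0, "gripper": 255},
  {"wx": 0, "wy": 0, "wz": 0, "dx": 0, "dy": -0.3, "dz": 0, "gripper": 255},
  {"wx": 0, "wy": 0, "wz": 0, "dx": 0, "dy": -0.3, "dz": -0.2, "gripper": 255},
  {"wx": 0, "wy": 0, "wz": 0, "dx": 0, "dy": -0.3, "dz": -0.4, "gripper": 255},
  {"wx": 0, "wy": 0, "wz": 0, "dx": 0, "dy": -0.3, "dz": -0.5, "gripper": 255},
  {"wx": 0, "wy": 0, "wz": 0, "dx": 0, "dy": -0.3, "dz": -0.5, "gripper": 255},
])

```text
clock: 18.85
eef_pos: [0.5072, 0.1503, 0.2444]
orientation: [0.998, -0.065, 0.005, -0.001]
force: [-0.5, 0.1, 0.2]
width: -0.002
grasp_force: 0.0
```

```bash
python3 x.py; python3 tr.py
```

```text
TCP X -0.1400127481977741 F 0.029866805739808242 18.85
lighter ((0.0, 0.0), (0.0, 0.0), 0.0) nan
panel X [-0.03545446 -0.03323827 -0.02820298] Y [-0.06005363  0.06571488] z 0.06038556076288193 3235
box front X [0.00141032 0.00186503]
  return _methods._mean(a, axis=axis, dtype=dtype,
  ret = ret.dtype.type(ret / rcount)
```

View pics/w4.png

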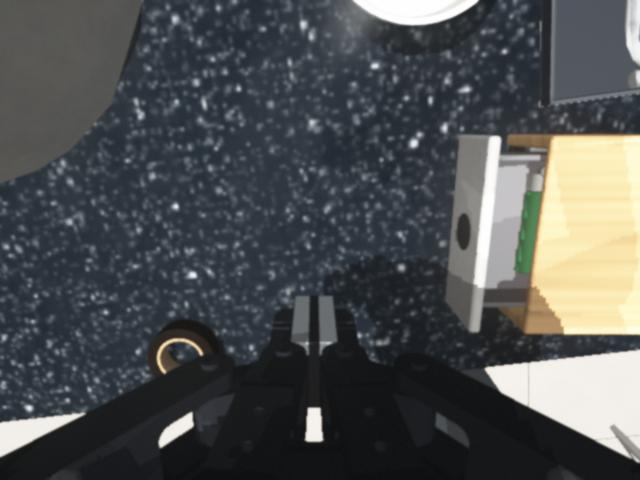

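The tray rests latched: the panel's back is about 28 mm in front of the box, and the lighter lies in the tray at (528,230). I hold once more, recheck, and hand in.

Emit:
drive_tool([
  {"wx": 0, "wy": 0, "wz": 0, "dx": 0, "dy": 0, "dz": 0, "gripper": 255},
  {"wx": 0, "wy": 0, "wz": 0, "dx": 0, "dy": 0, "dz": 0, "gripper": 255},
  {"wx": 0, "wy": 0, "wz": 0, "dx": 0, "dy": 0, "dz": 0, "gripper": 255},
  {"wx": 0, "wy": 0, "wz": 0, "dx": 0, "dy": 0, "dz": 0, "gripper": 255},
  {"wx": 0, "wy": 0, "wz": 0, "dx": 0, "dy": 0, "dz": 0, "gripper": 255},
  {"wx": 0, "wy": 0, "wz": 0, "dx": 0, "dy": 0, "dz": 0, "gripper": 255},
  {"wx": 0, "wy": 0, "wz": 0, "dx": 0, "dy": 0, "dz": 0, "gripper": 255},
  {"wx": 0, "wy": 0, "wz": 0, "dx": 0, "dy": 0, "dz": 0, "gripper": 255},
])

```text
clock: 19.7
eef_pos: [0.5046, 0.1499, 0.2385]
orientation: [0.998, -0.066, 0.0, 0.0]
force: [-0.4, 0.2, 0.7]
width: 0.002
grasp_force: 0.0
```

```bash
python3 tr.py 2>/dev/null | grep panel && python3 -c "
from station import r
print(r.close_job())"
```

```text
panel X [-0.0354348  -0.03326516 -0.02819953] Y [-0.06037805  0.06548583] z 0.06035474896381367 3434
the job is handed in; nothing more can be done
None
```

The small green lighter lies flat in the tray, and the tray latched at a push of about 8–9 N and was still in over a second after release; I handed the job in at about 20 s.

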